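# Set a rock core under the dial gauge

## Robot

A 7-joint arm with a two-finger parallel gripper is mounted at the origin on the work surface. World frame = base frame: x ahead of the robot, y to its left, z up, the work surface at z = 0. Lengths are in m, angles in rad, forces in N, time in s.
With the tool pointing down it reaches from about 0.4 to 0.85 m from the base axis. Payload 4.5 kg.
Tool frame: the origin (TCP) lies midway between the tips of the shut fingers; the grasp point (between the pads) lies 19 mm behind it; z points along the fingers, y is the line along which they close (so a half turn about z gives the same grasp; the last joint's range is limited). The gripper opens to 88 mm and grips with 3 to 60 N. Pads are 18 mm wide; open, the fingers measure 123 mm over their backs; the gripper's body (75 mm by 187 mm) begins 45 mm behind the grasp point.
Start: joints at [-1.182, 0.689, -0.195, 1.565, 0.157, 0.902, -0.215], TCP at [0.217, 0.586, 0.239] pointing down, gripper open.
Joint ranges: [-3.01, 3.01], [-0.46, 2.08], [-1.47, 1.51], [0.13, 2.56], [-1, 4.14], [0.04, 2.09], [-2.66, 2.66]. Speed limits (rad/s): [2.57, 2.57, 3.14, 3.14, 3.14, 3.14, 3.14].

## Interface

Orientations are given as a unit quaternion [w, x, y, z].
In Python, from rig import arm gives the robot as it stands.
- The arm moves only by the tool send_rows, never from a script. Its argument "deltas" is a list that holds one entry, the list of rows, each a list of 7 numbers: the finger opening in m, from 0 to 0.0881, then the shift along the tool's x, y, z in m, then the turn, a rotation vector about the tool's x, y, z in degrees. In form: [[[claw, x, y, z, rx, ry, rz], ...]]. A call has exactly 8 rows; each row is the pose to reach, as a shift and turn from the pose commanded when the call began, along the tool's axes at that moment; what a row does not reach only later rows make up. A row lasts 1/12 s, in which the tool goes at most 41.7 mm and 7.16 degrees, less where a joint would pass 70% of its speed; a pose out of reach is approached as far as the arm can. A call with a gripper value outside its range is refused whole. The fingers move at their own pace and stop on an object; the grip force is fixed at half the most. Time passes only in rows, so rows that repeat a pose let the fingers close, or fill a call up. It gives the time, the measured TCP pose, the force, the opening and the grip force at its end, in the units of the state.
- arm.read_state(): the state, without advancing time (a new reading comes with each control period).
- arm.capture(name): name is "scene" or "top"; returns a dict with "color" (400x640x3 uint8, red, green, blue), "fx", "fy", "cx", "cy" (pixels), "k1" (the pictures are not rectified: a ray, as slopes to the right and down, at radius r is drawn at 1 + k1 r^2 times it, then the intrinsics apply), "camera_from_world" (4x4, takes a point from world to camera coordinates). Camera axes: x right, y down, z forward; pixel columns grow to the right and rows downward; lengths in m; the calibration is good to about 2 mm. A picture is of the moment at which its call begins. There is no depth.
- arm.close_job(): hands the job in; it is judged then, once.
Trained networks look in a picture, given as the dict that the camera call returned (one of the last four; its "shot" number tells which), for a name from the list of things; names that differ only in an ending like _2 or _b are one class to them, and where a whole thing is asked for, a point or a joint stands for the part that bears it (a point fixed in the world has none). Each returns a list of dicts, best first, with "score" (0 to 1); they miss things now and then, are a little off and sometimes report something else, mostly with a low value. They report only what shows in the picture. A call takes as long as a camera call. They do not tell look-alikes from the thing itself.
- arm.trace(thing, picture): "region" (400x640 bool, what is visible of it) and "extent" ([left, top, right, bottom] in pixels, round what is visible of it).
The state is a dict: "time": time; "joint_pos": joint angles; "dq": joint speeds; "effort": joint torques, N m; "tcp_pos": TCP position; "orientation": TCP orientation; "ft_force": force on the tool from outside, world axes, zero at the start; "ft_torque": the same for the moment, N m; "gripper_width": finger opening in m; "finger_force": force on a finger pad.
Only numpy, scipy, OpenCV 4.12 (cv2) and the standard library are available. Lean on these libraries where they do the work, as an engineer would, in place of code of your own. Each camera call takes 0.05 s, during which the arm holds its last target. There are 200 camera calls.

## Task

Get the tan sandstone core ready for its straightness reading: gently roll it with your fingertips across the granite plate until it lies along the white engraved line, its whole length on the line. Then gently push the dial gauge along its rail by its cross arm until its tip stands over the middle of the core. Nothing is to be picked up or gripped: roll the core, do not drag it, only push the gauge, and leave the green core and the other things where they are.

Things in the scene. Friction and masses are not known exactly. Their poses are not given: they have to be found in the camera images.
- station: measuring station, fixed: a dark granite plate 310 x 480 x 40 mm (its top 40 mm above the bench). Origin: the middle of the engraved white line, on the plate's top face; the plate reaches from x -130 to +180 mm and y -240 to +240 mm of it. The line is 3 mm wide and runs 240 mm along y (x = 0), a short cross tick at each end; z is up. A steel rail, 12 mm high, 18 mm wide, runs along y at x = +145 mm
- sand_core: tan sandstone core, red stripe: a loose cylinder 36 mm thick, 90 mm long, 0.24 kg, lying on the plate on either side of the line, up to 4 degrees askew to it. Origin: its centre; y runs along the cylinder, x and z turn as it rolls. It rolls straight, square to its own axis, coasts a few mm if pushed briskly, and stays where it is left. Rolled under a fingertip pressing a few N, it advances half as far as the fingertip
- sand_end_l (a point): centre of the sandstone core's end face on its +y side, on the cylinder's axis, 45 mm from its centre; does not swing as it rolls
- sand_end_r (a point): centre of the sandstone core's other (-y) end face, on the axis, 45 mm from its centre
- green_core: green-grey stone core with a white stripe, of the same size, lying on the plate on the other side of the line; to be left alone. Origin: its centre
- gauge (a joint): place of the dial gauge along its rail, m: where its tip stands along the station's y axis, 0 at the middle of the line, growing to +y, travel -0.185 to +0.185. It starts parked at the +y end, clear of the cores. Sliding it takes about 2 N and it stays where it is left
- gauge_tip (a point): the dial gauge's brass tip, over the line (station x = 0), 41 mm above the plate, so it passes 5 mm above a core on the line. The dial, 58 mm wide across the rail's direction y and 25 mm thick, stands over it, its top 159 mm above the plate
- gauge_arm (a point): middle of the gauge's cross arm, where to push it: a round steel bar 10 mm thick that runs along the station's x from the column at x = +145 mm to the clamp at x = 0, its centre 78 mm above the plate, this point at x = +70 mm. The column (14 mm thick, top at 96 mm) stands on a carriage block 44 x 50 mm, 30 mm high
- v_block: steel V-block 50 x 50 x 40 mm, loose on the plate's -y part; leave alone. Origin: centre of its underside
- feelers: feeler gauge set, a flat steel case 95 x 18 x 10 mm, loose on the plate's -y part; leave alone. Origin: centre of its underside
- tin: round aluminium sample tin, 68 mm wide, 55 mm high, loose on the bench left of the plate; leave alone. Origin: centre of its underside
- brush: hand brush lying on the bench left of the plate; leave alone
- caliper: steel caliper, 230 mm long, lying on the bench right of the plate; leave alone
Things that resemble listed ones, but are neither listed nor needed, are in the scene too. Leave any orange or pink look-alike of the sand_core alone.

How it is judged:
By the outcome, as a careful person would: the job done as asked, in the order asked, and still so for the second after the job is handed in, with the robot touching nothing.
It also fails if it takes over 67 s, if anything falls off the work surface, if the arm or the gripper's body presses on something with over 40 N, if the wrist force passes 120 N, or if a joint passes its speed limit or range.

## Working session

There is one attempt and no reset: what is moved stays moved. The work goes in short steps, Python scripts to look and compute and a tool call to move; the robot and the scene stay as the last step left them, time stands still between calls to the robot, and variables do not carry over. Pictures are saved under pics/ and viewed, at most 11 in all, crops included, and the job is handed in when it is done.

Besides the shell and the picture viewer there is one more tool, called after "Emit:" by a JSON object that holds its "fn" and its "kwargs". send_rows: Moves the arm, as the interface text tells. Its arguments: {"type":"object","properties":{"deltas":{"type":"array","items":{"type":"array","items":{"type":"array","items":{"type":"number"}}}}},"required":["deltas"]}

```bash
mkdir -p pics; ls
cat > h.py <<'E'
import numpy as np, cv2
from rig import arm
def save(p,n): cv2.imwrite('pics/'+n, cv2.cvtColor(p['color'],cv2.COLOR_RGB2BGR))
def cam(p): return np.array([[p['fx'],0,p['cx']],[0,p['fy'],p['cy']],[0,0,1.]]), np.array([p['k1'],0,0,0,0.]), np.array(p['camera_from_world'])
def proj(p,X):
    K,d,T=cam(p); X=np.atleast_2d(np.array(X,float))
    return cv2.projectPoints(X,cv2.Rodrigues(T[:3,:3])[0],T[:3,3],K,d)[0].reshape(-1,2)
def toplane(p,uv,z):
    K,d,T=cam(p); uv=np.array(uv,float).reshape(-1,1,2)
    n=cv2.undistortPointsIter(uv,K,d,None,None,(3,50,1e-10)).reshape(-1,2)
    r=np.c_[n,np.ones(len(n))]@T[:3,:3]; c=-T[:3,:3].T@T[:3,3]
    return c+r*((z-c[2])/r[:,2])[:,None]
E
python3 - <<'E'
from h import *
a=arm.capture('scene');save(a,'s0.png')
b=arm.capture('top');save(b,'t0.png')
for p,n in((a,'scene'),(b,'top')):
    T=p['camera_from_world'];print(n,'cam at',-T[:3,:3].T@T[:3,3],'fwd',T[2,:3],'right',T[0,:3],p['fx'],p['k1'])
    for t in('sand_core','green_core','station','gauge'):
        print(t,[(round(x['score'],2),np.round(x['extent']).tolist()) for x in arm.trace(t,p)])
s=arm.read_state();print(s['tcp_pos'],s['orientation'],s['time'])
E
```

```text
pics
scene cam at [ 1.28317419 -0.3295614   1.33894172] fwd [-0.49504344  0.18769364 -0.84835316] right [0.35156917 0.93615984 0.00196761] 425.75807732583746 -0.0015502256323624813
sand_core [(0.89, [232.0, 273.0, 261.0, 296.0]), (0.49, [316.0, 206.0, 343.0, 227.0]), (0.48, [216.0, 175.0, 236.0, 202.0])]
green_core [(0.63, [274.0, 224.0, 292.0, 245.0]), (0.5, [299.0, 178.0, 324.0, 190.0])]
station [(0.82, [251.0, 151.0, 407.0, 275.0])]
gauge [(0.77, [356.0, 160.0, 391.0, 226.0]), (0.48, [445.0, 167.0, 464.0, 215.0])]
top cam at [ 0.39504113 -0.04032328  1.23426091] fwd [ 0.14324857 -0.00771367 -0.98965668] right [ 0.0191687  -0.99976042  0.01056701] 414.0670136526745 -0.09619127093870608
sand_core [(0.84, [312.0, 173.0, 346.0, 187.0]), (0.8, [423.0, 138.0, 449.0, 167.0]), (0.61, [415.0, 261.0, 443.0, 292.0])]
green_core [(0.79, [313.0, 223.0, 346.0, 239.0])]
station []
gauge [(0.83, [255.0, 147.0, 279.0, 212.0])]
[0.21711096 0.58606854 0.2387056 ] [2.47176732e-06 1.76462155e-01 9.84307425e-01 3.51197796e-06] 0.5
```

Run:
```python
import cv2
t=cv2.imread('pics/t0.png')[110:290,200:460]; s=cv2.imread('pics/s0.png')[120:310,200:460]
import numpy as np
cv2.imwrite('pics/t0c.png',cv2.resize(t,None,fx=3,fy=3,interpolation=cv2.INTER_CUBIC))
cv2.imwrite('pics/s0c.png',cv2.resize(s,None,fx=3,fy=3,interpolation=cv2.INTER_CUBIC))
```

```text
(no output)
```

View pics/t0c.png

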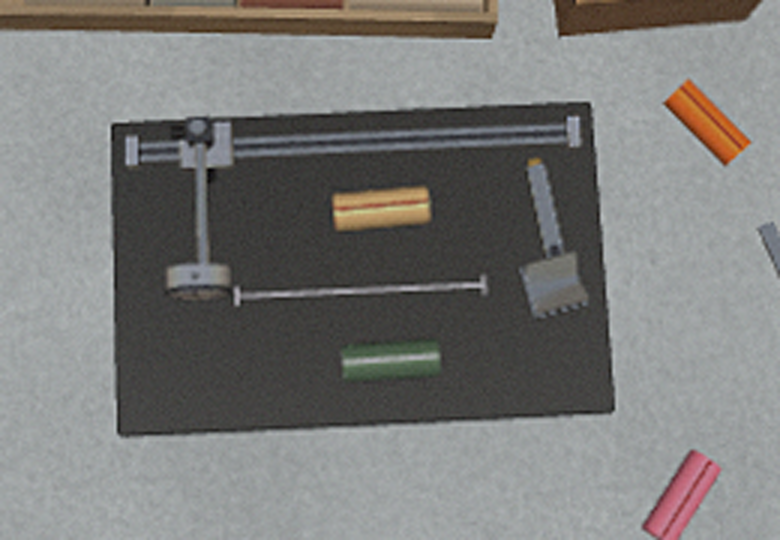

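View pics/s0c.png

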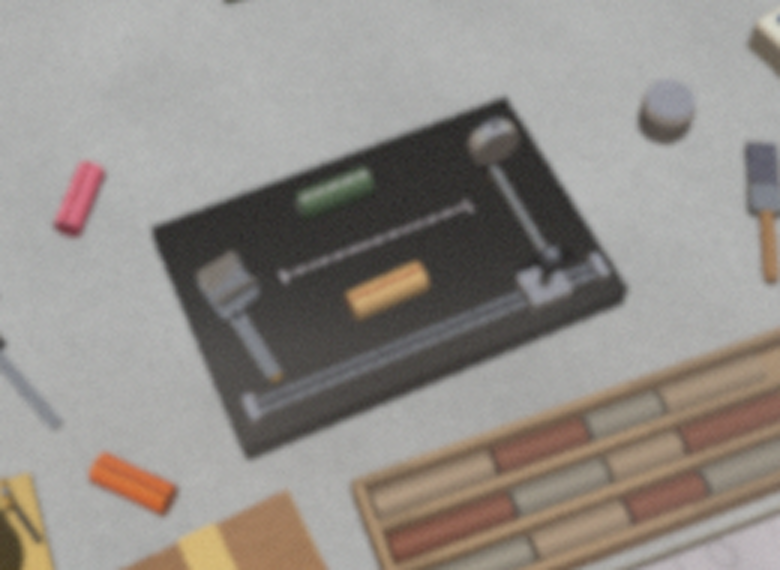

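The top picture shows the tan core at about (327,180), between the rail and the line. The line runs from (279,209) to (362,205), the green core sits at (330,230), and the gauge is on the left. The pink and orange look-alikes lie off the plate. Next I'll fit the poses.

```bash
cat >> h.py <<'E'
from scipy.optimize import least_squares
def moments(m):
    M=cv2.moments(m.astype(np.float32) if m.ndim==2 and m.dtype!=bool else m.astype(np.uint8))
    c=np.array([M['m10'],M['m01']])/M['m00']
    return c, 0.5*np.arctan2(2*M['mu11'],M['mu20']-M['mu02'])
def hullmom(pts):
    M=cv2.moments(cv2.convexHull(pts.astype(np.float32)))
    return np.array([M['m10'],M['m01']])/M['m00'], .5*np.arctan2(2*M['mu11'],M['mu20']-M['mu02'])
def cyl(x,y,yaw):
    t=np.linspace(0,2*np.pi,48,endpoint=False); a=np.array([-np.sin(yaw),np.cos(yaw),0]); n=np.array([np.cos(yaw),np.sin(yaw),0])
    ring=.018*(np.cos(t)[:,None]*n+np.sin(t)[:,None]*[0,0,1])
    return np.r_[ring+.045*a,ring-.045*a]+[x,y,.058]
def coremask(p,guess,pad=6):
    q=proj(p,cyl(*guess)); x0,y0=(q.min(0)-pad).astype(int); x1,y1=(q.max(0)+pad).astype(int)
    c=p['color'][y0:y1,x0:x1].astype(np.float32); w=c[...,0]-c[...,2]
    w=np.clip((w-.25*w.max())/(.15*w.max()),0,1); 
    w=cv2.morphologyEx(w,cv2.MORPH_CLOSE,np.ones((3,3)))
    return w,np.array([x0,y0])
def fitcore(ps,guess):
    obs=[]
    for p in ps:
        w,o=coremask(p,guess); c,a=moments(w); obs.append((c+o,a))
    def res(v):
        r=[]
        for p,(c,a) in zip(ps,obs):
            cc,aa=hullmom(proj(p,cyl(*v))); d=(aa-a+np.pi/2)%np.pi-np.pi/2; r+=[*(cc-c),d*30]
        return r
    f=least_squares(res,guess,x_scale=[.01,.01,.05]); return f.x,np.round(f.fun,2)
LC=[[0,-.12],[0,.12]]
def st2w(s,P,z=.04):
    P=np.atleast_2d(np.array(P,float)); c,n=np.cos(s[2]),np.sin(s[2])
    return np.c_[P[:,0]*c-P[:,1]*n+s[0],P[:,0]*n+P[:,1]*c+s[1],np.full(len(P),z)+(P[:,2] if P.shape[1]>2 else 0)]
def w2st(s,X):
    X=np.atleast_2d(X)[:,:2]-s[:2]; c,n=np.cos(s[2]),np.sin(s[2]); return np.c_[X[:,0]*c+X[:,1]*n,-X[:,0]*n+X[:,1]*c]
E
cat > m0.py <<'E'
from h import *
from scipy.ndimage import map_coordinates
a=arm.capture('scene');b=arm.capture('top')
g0=toplane(b,[[279,208.7],[361.7,205]],.04); d=g0[0]-g0[1]
s0=np.array([*g0.mean(0)[:2],np.arctan2(-d[0],d[1])]);print('guess',s0)
# template: minimise difference between rendered line (station frame resample) profile
def prof(p,s):
    u=np.linspace(-.012,.012,49)
    v=np.linspace(-.11,.11,111); U,V=np.meshgrid(u,v); q=proj(p,st2w(s,np.c_[U.ravel(),V.ravel()]))
    g=p['color'].astype(float).mean(2); I=map_coordinates(g,[q[:,1],q[:,0]],order=1).reshape(U.shape)
    I=np.clip(I-np.median(I,1,keepdims=True)-8,0,None); k=I.sum(1)>40
    x=(I*u).sum(1)/np.maximum(I.sum(1),1); return np.polyfit(v[k],x[k],1),k.sum()
def ends(p,s):
    # tick places along y
    v=np.linspace(-.135,.135,541); out=[]
    g=p['color'].astype(float).mean(2); I=0
    for x in(-.005,-.004,.004,.005):
        q=proj(p,st2w(s,np.c_[np.full(541,x),v])); I=I+map_coordinates(g,[q[:,1],q[:,0]],order=1)
    for k in(v<-.105,v>.105):
        J=np.clip(I[k]-np.median(I[k])-20,0,None); out.append((J*v[k]).sum()/J.sum())
    return out
S={}
for n,p in(('scene',a),('top',b)):
    s=s0.copy()
    for i in range(6):
        (m,c),k=prof(p,s); e=ends(p,s)
        s[:2]=st2w(s,[[c,(e[0]+e[1])/2]])[0,:2]; s[2]-=m
    print(n,s,'deg',np.degrees(s[2]),'ticks',e,k); S[n]=s
    core=None
    gc=toplane(p,[[327,179.7]] if n=='top' else [[329,216.5]],.058)[0]
    f,r=fitcore([p],[gc[0],gc[1],s[2]]); f,r=fitcore([p],f)
    print(' core',f,r,'rel',w2st(s,f[:2])*1000,'yawrel deg',np.degrees(f[2]-s[2]))
    ga=st2w(s,[[.145,.15,.0],[-.13,-.24,0],[.18,.24,0],[.18,-.24,0],[-.13,.24,0]]); print(' corners px',np.round(proj(p,ga[1:])).tolist())
    r=arm.trace('green_core',p)[0]; c,_=moments(r['region']); print(' green rel',w2st(s,toplane(p,[c],.058)[0])*1000)
E
python3 m0.py
```

```text
guess [ 0.55107731 -0.05115856  0.06562685]
scene [ 0.55262716 -0.04800306  0.06631985] deg 3.799847660556647 ticks [np.float64(-0.11853490463958899), np.float64(0.11853490503692293)] 111
 core [ 0.63022782 -0.06345558  0.06631979] [0.26 0.47 1.21] rel [[ 76.40601361 -20.56123963]] yawrel deg -3.7530495449685958e-06
 corners px [[249.0, 195.0], [409.0, 216.0], [281.0, 269.0], [368.0, 151.0]]
 green rel [[-68.33163393 -24.25006464]]
top [ 0.55246008 -0.04918206  0.06776999] deg 3.882934335723904 ticks [np.float64(-0.11989832120885256), np.float64(0.1198983212296307)] 111
 core [ 0.62972662 -0.0663895   0.09527984] [-0.13  0.19  0.63] rel [[ 75.92391853 -22.40028508]] yawrel deg 1.5761982962768823
 corners px [[405.0, 247.0], [236.0, 150.0], [397.0, 143.0], [238.0, 255.0]]
 green rel [[-70.9912224  -26.37381792]]
```

```bash
python3 - <<'E'
s=open('h.py').read()
s=s.replace("f=least_squares(res,guess,x_scale=[.01,.01,.05]); return f.x,np.round(f.fun,2)",
"g=np.array(guess,float); k=np.array([.01,.01,.1]); f=least_squares(lambda v:res(g+k*(v-1)),np.ones(3),diff_step=.05); return g+k*(f.x-1),np.round(f.fun,2)")
open('h.py','w').write(s)
E
python3 m0.py
python3 - <<'E'
from h import *
p=arm.capture('top');w,o=coremask(p,[.6297,-.0664,.095]);print(o);print((w*9).astype(int))
E
```

```text
guess [ 0.55107731 -0.05115856  0.06562685]
scene [ 0.55260835 -0.04784915  0.0673584 ] deg 3.8593519073437483 ticks [np.float64(-0.11852040192902627), np.float64(0.11852040264927803)] 111
 core [ 0.62818272 -0.06373193  0.10861272] [ 0. -0. -0.] rel [[ 74.33395678 -20.9334896 ]] yawrel deg 2.3636984998993125
 corners px [[249.0, 195.0], [409.0, 216.0], [281.0, 269.0], [368.0, 151.0]]
 green rel [[-67.15622861 -22.85635017]]
top [ 0.5524789  -0.04925356  0.06772785] deg 3.8805197401617573 ticks [np.float64(-0.11984800124359574), np.float64(0.11984387068954507)] 111
 core [ 0.63031833 -0.06680261  0.11404422] [-0. -0. -0.] rel [[ 76.47332512 -22.77668422]] yawrel deg 2.653732731069483
 corners px [[405.0, 247.0], [236.0, 150.0], [397.0, 143.0], [238.0, 255.0]]
 green rel [[-69.98387355 -25.66982311]]
[304 165]
[[0 0 0 ... 0 0 0]
 [0 0 0 ... 0 0 0]
 [0 0 0 ... 0 0 0]
 ...
 [0 0 0 ... 0 0 0]
 [0 0 0 ... 0 0 0]
 [0 0 0 ... 0 0 0]]
```

```bash
cat > plan.py <<'E'
import sys
from h import *
from scipy.spatial.transform import Rotation as R
def plan(x,y,z,yaw,s=None):  # yaw deg: direction of tool y = 90+yaw in world
    s=s or arm.read_state(); q=s['orientation']; Rm=R.from_quat(q[[1,2,3,0]] if hasattr(q,'shape') else [q[1],q[2],q[3],q[0]])
    d=Rm.inv().apply(np.array([x,y,z])-s['tcp_pos'])*1000
    c,n=np.cos(np.radians(yaw)),np.sin(np.radians(yaw))
    T=R.from_matrix(np.array([[-c,-n,0],[-n,c,0],[0,0,-1]]).T@np.eye(3)) if 0 else R.from_matrix(np.c_[[-c,-n,0],[-n,c,0],[0,0,-1]])
    r=np.degrees((Rm.inv()*T).as_rotvec())
    print('t',s['time'],'tcp',np.round(s['tcp_pos'],4),'F',np.round(s['ft_force'],1),'w',s['gripper_width']); print('shift mm',np.round(d,1),'rot',np.round(r,2))
if __name__=='__main__': plan(*map(float,sys.argv[1:5]))
E
python3 plan.py 0.6365 -0.0645 0.239 6.4
```

```text
t 0.95 tcp [0.2171 0.5861 0.2388] F [0.1 0.3 0.2] w 0.08818811680538446
shift mm [-6.193e+02 -4.644e+02 -3.000e-01] rot [ 1.000e-02  0.000e+00 -2.673e+01]
```

Emit:
{"fn": "send_rows", "kwargs": {"deltas": [[[0.045,-0.02,-0.015,0,0,0,-3.4],[0.045,-0.05,-0.0375,0,0,0,-6.8],[0.045,-0.08,-0.06,0,0,0,-10.2],[0.045,-0.112,-0.084,0,0,0,-13.6],[0.045,-0.144,-0.108,0,0,0,-17],[0.045,-0.176,-0.132,0,0,0,-20.4],[0.045,-0.208,-0.156,0,0,0,-23.8],[0.045,-0.24,-0.18,0,0,0,-26.7]]]}}

```text
time: 1.62
tcp_pos: [0.3805, 0.3323, 0.2389]
orientation: [0.0, -0.057, 0.998, 0.0]
ft_force: [1.6, 0.7, 0.1]
gripper_width: 0.0452
finger_force: 0.0
```

```bash
python3 plan.py 0.6365 -0.0645 0.239 6.4
```

```text
t 1.6167 tcp [0.3805 0.3323 0.2389] F [1.6 0.7 0.1] w 0.04518972918310347
shift mm [-2.091e+02 -4.234e+02 -1.000e-01] rot [0.01 0.03 0.15]
```

Emit:
{"fn": "send_rows", "kwargs": {"deltas": [[[0.045,-0.017,-0.035,0,0,0,0],[0.045,-0.034,-0.07,0,0,0,0],[0.045,-0.051,-0.105,0,0,0,0],[0.045,-0.068,-0.14,0,0,0,0],[0.045,-0.085,-0.175,0,0,0,0],[0.045,-0.102,-0.21,0,0,0,0],[0.045,-0.12,-0.245,0,0,0,0],[0.045,-0.138,-0.28,0,0,0,0]]]}}

```text
time: 2.28
tcp_pos: [0.5487, 0.0691, 0.239]
orientation: [0.0, -0.055, 0.998, 0.0]
ft_force: [0.5, 0.8, -0.6]
gripper_width: 0.0449
finger_force: 0.0
```

Emit:
{"fn": "send_rows", "kwargs": {"deltas": [[[0.045,-0.017,-0.035,0,0,0,0],[0.045,-0.034,-0.07,0,0,0,0],[0.045,-0.051,-0.105,0,0,0,0],[0.045,-0.065,-0.134,0.02,0,0,0],[0.045,-0.071,-0.143,0.05,0,0,0],[0.045,-0.071,-0.143,0.09,0,0,0],[0.045,-0.071,-0.143,0.12,0,0,0],[0.045,-0.071,-0.143,0.14,0,0,0]]]}}

```text
time: 2.95
tcp_pos: [0.6326, -0.0639, 0.0953]
orientation: [-0.002, -0.055, 0.998, 0.0]
ft_force: [-0.3, -0.2, 0.9]
gripper_width: 0.0453
finger_force: 0.0
```

```bash
python3 plan.py 0.6365 -0.0645 0.076 6.4
python3 - <<'E'
from h import *
a=arm.capture('scene')
c=a['color'][130:280,230:430]; cv2.imwrite('pics/a1.png',cv2.cvtColor(cv2.resize(c,None,fx=4,fy=4,interpolation=cv2.INTER_CUBIC),cv2.COLOR_RGB2BGR))
E
```

```text
t 2.95 tcp [ 0.6326 -0.0639  0.0953] F [-0.3 -0.2  0.9] w 0.045257214421815004
shift mm [-3.9 -1.1 19.2] rot [ 0.03 -0.24 -0.08]
```

View pics/a1.png

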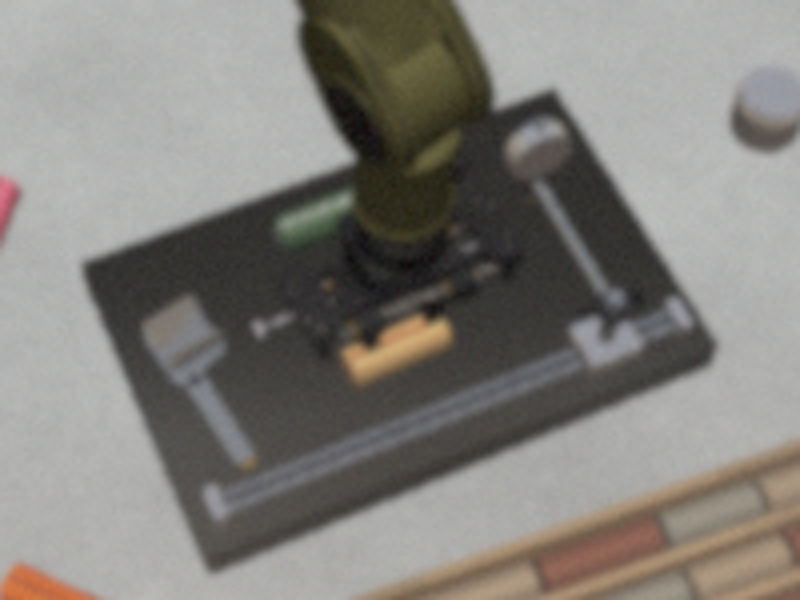

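The gripper is over the core (crop pixels (400,345)), with both fingertips above it. Next is a gentle touch down.

Emit:
{"fn": "send_rows", "kwargs": {"deltas": [[[0.045,-0.004,-0.001,0.006,0,-0.2,0],[0.045,-0.004,-0.001,0.011,0,-0.2,0],[0.045,-0.004,-0.001,0.015,0,-0.2,0],[0.045,-0.004,-0.001,0.017,0,-0.2,0],[0.045,-0.004,-0.001,0.018,0,-0.2,0],[0.045,-0.004,-0.001,0.019,0,-0.2,0],[0.045,-0.004,-0.001,0.0195,0,-0.2,0],[0.045,-0.004,-0.001,0.0195,0,-0.2,0]]]}}

```text
time: 3.67
tcp_pos: [0.6386, -0.0638, 0.0796]
orientation: [0.002, -0.056, 0.998, 0.0]
ft_force: [0.2, 0.6, -0.6]
gripper_width: 0.0452
finger_force: 0.0
```

Emit:
{"fn": "send_rows", "kwargs": {"deltas": [[[0.045,0.002,-0.001,0.001,0,0.2,0],[0.045,0.002,-0.001,0.002,0,0.2,0],[0.045,0.002,-0.001,0.003,0,0.2,0],[0.045,0.002,-0.001,0.0035,0,0.2,0],[0.045,0.002,-0.001,0.004,0,0.2,0],[0.045,0.002,-0.001,0.0045,0,0.2,0],[0.045,0.002,-0.001,0.005,0,0.2,0],[0.045,0.002,-0.001,0.005,0,0.2,0]]]}}

```text
time: 4.33
tcp_pos: [0.6388, -0.065, 0.0764]
orientation: [0.003, -0.055, 0.998, -0.0]
ft_force: [1.3, 1.0, 10.0]
gripper_width: 0.0452
finger_force: 5.3
```

Emit:
{"fn": "send_rows", "kwargs": {"deltas": [[[0.045,0.002,0,-0.0005,0,0,0],[0.045,0.006,0,-0.0005,0,0,0],[0.045,0.01,0,-0.0005,0,0,0],[0.045,0.014,0,-0.0005,0,0,0],[0.045,0.018,0,-0.0005,0,0,0],[0.045,0.022,0,-0.0005,0,0,0],[0.045,0.025,0,-0.0005,0,0,0],[0.045,0.026,0,-0.0005,0,0,0]]]}}

```text
time: 5.0
tcp_pos: [0.6121, -0.068, 0.0763]
orientation: [0.002, -0.055, 0.998, -0.0]
ft_force: [-0.7, -0.4, 8.3]
gripper_width: 0.0447
finger_force: 3.9
```

```bash
cat > look.py <<'E'
import sys
from h import *
gx,gy=map(float,sys.argv[1:3])
ST={'scene':np.array([.5526,-.04785,.06736]),'top':np.array([.5525,-.04925,.06773])}
for n in('scene','top'):
    p=arm.capture(n); g=st2w(ST[n],[[gx/1e3,gy/1e3]])[0]; f=[g[0],g[1],ST[n][2]+.02]
    try:
        for i in range(2): f,r=fitcore([p],f)
    except Exception as e: print(n,e); continue
    print(n,'core world',np.round(f[:2],4),'rel',np.round(w2st(ST[n],f[:2])*1e3,1),'yawrel',np.round(np.degrees(f[2]-ST[n][2]),2),r)
s=arm.read_state();print(s['time'],s['tcp_pos'],s['ft_force'])
E
python3 look.py 62 -22
```

```text
scene core world [ 0.6172 -0.0662] rel [[ 63.2 -22.7]] yawrel 0.57 [-0.  0. -0.]
top core world [ 0.6349 -0.0959] rel [[ 79.  -52.2]] yawrel -28.41 [-0. -0. -0.]
5.1 [ 0.61222738 -0.06803192  0.07630788] [0.70380675 0.75826067 8.82716975]
```

Emit:
{"fn": "send_rows", "kwargs": {"deltas": [[[0.045,0,0,-0.003,0,0,0],[0.045,0,0,-0.007,0,0,0],[0.045,-0.006,0,-0.007,0,0,0],[0.045,-0.013,0,-0.007,0,0,0],[0.045,-0.013,0,-0.006,0,0,0],[0.045,-0.013,0,-0.003,0,0,0],[0.045,-0.013,0,-0.001,0,0,0],[0.045,-0.013,0,0,0,0,0]]]}}

```text
time: 5.77
tcp_pos: [0.6255, -0.066, 0.0762]
orientation: [0.002, -0.056, 0.998, 0.0]
ft_force: [-0.6, 0.4, 18.1]
gripper_width: 0.0452
finger_force: 8.8
```

Emit:
{"fn": "send_rows", "kwargs": {"deltas": [[[0.045,0.002,0,0,0,0,0],[0.045,0.006,0,0,0,0,0],[0.045,0.01,0,0,0,0,0],[0.045,0.014,0,0,0,0,0],[0.045,0.018,0,0,0,0,0],[0.045,0.022,0,0,0,0,0],[0.045,0.025,0,0,0,0,0],[0.045,0.026,0,0,0,0,0]]]}}

```text
time: 6.43
tcp_pos: [0.5992, -0.069, 0.0763]
orientation: [0.002, -0.056, 0.998, -0.0]
ft_force: [1.1, 0.4, 10.3]
gripper_width: 0.0451
finger_force: 5.3
```

```bash
python3 look.py 49 -22
python3 - <<'E'
from h import *
a=arm.capture('scene')
c=a['color'][180:250,280:380]; cv2.imwrite('pics/a2.png',cv2.cvtColor(cv2.resize(c,None,fx=8,fy=8,interpolation=cv2.INTER_CUBIC),cv2.COLOR_RGB2BGR))
E
```

```text
scene core world [ 0.604  -0.0674] rel [[ 50. -23.]] yawrel 0.33 [ 0. -0. -0.]
top core world [ 0.6222 -0.0874] rel [[ 66.9 -42.8]] yawrel -21.26 [0. 0. 0.]
6.5333 [ 0.59924457 -0.06904005  0.07626619] [-0.54265545  0.66825912 11.73923333]
```

View pics/a2.png

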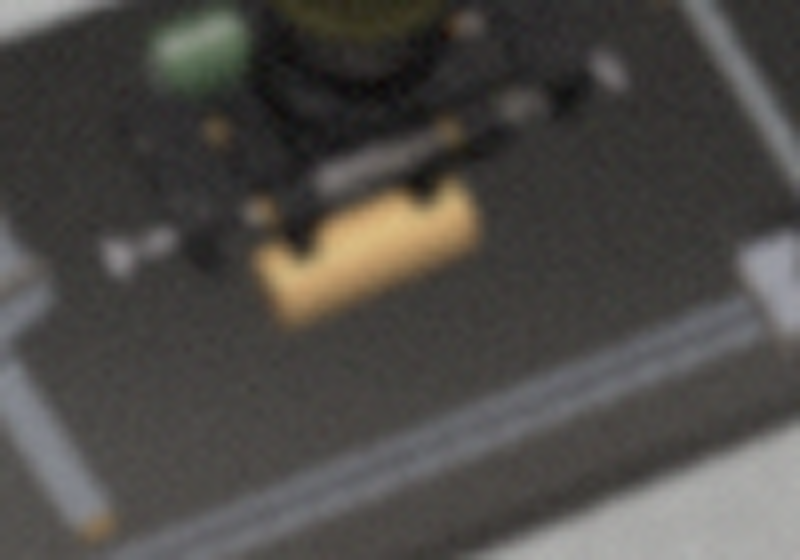

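The core is rolling as planned: about 13 mm per stroke, with the fingertips at (300,235) and (425,190) in the crop. I'll continue.

Emit:
{"fn": "send_rows", "kwargs": {"deltas": [[[0.045,0,0,-0.003,0,0,0],[0.045,0,0,-0.007,0,0,0],[0.045,-0.006,0,-0.007,0,0,0],[0.045,-0.013,0,-0.007,0,0,0],[0.045,-0.013,0,-0.006,0,0,0],[0.045,-0.013,0,-0.003,0,0,0],[0.045,-0.013,0,-0.001,0,0,0],[0.045,-0.013,0,-0.0003,0,0,0]]]}}

```text
time: 7.25
tcp_pos: [0.6124, -0.0675, 0.0763]
orientation: [0.002, -0.056, 0.998, 0.0]
ft_force: [-0.9, -0.2, 14.9]
gripper_width: 0.0451
finger_force: 7.5
```

Emit:
{"fn": "send_rows", "kwargs": {"deltas": [[[0.045,0.002,0,0,0,0,0],[0.045,0.006,0,0,0,0,0],[0.045,0.01,0,0,0,0,0],[0.045,0.014,0,0,0,0,0],[0.045,0.018,0,0,0,0,0],[0.045,0.022,0,0,0,0,0],[0.045,0.025,0,0,0,0,0],[0.045,0.026,0,0,0,0,0]]]}}

```text
time: 7.92
tcp_pos: [0.5859, -0.0706, 0.0763]
orientation: [0.002, -0.056, 0.998, -0.0]
ft_force: [-1.0, -0.0, 9.5]
gripper_width: 0.0449
finger_force: 4.8
```

Emit:
{"fn": "send_rows", "kwargs": {"deltas": [[[0.045,0,0,-0.003,0,0,0],[0.045,0,0,-0.007,0,0,0],[0.045,-0.006,0,-0.007,0,0,0],[0.045,-0.013,0,-0.007,0,0,0],[0.045,-0.013,0,-0.006,0,0,0],[0.045,-0.013,0,-0.003,0,0,0],[0.045,-0.013,0,-0.001,0,0,0],[0.045,-0.013,0,0,0,0,0]]]}}

```text
time: 8.58
tcp_pos: [0.5994, -0.069, 0.0762]
orientation: [0.002, -0.056, 0.998, 0.0]
ft_force: [-1.1, 0.7, 17.6]
gripper_width: 0.0449
finger_force: 8.7
```

Emit:
{"fn": "send_rows", "kwargs": {"deltas": [[[0.045,0.002,0,0,0,0,0],[0.045,0.006,0,0,0,0,0],[0.045,0.01,0,0,0,0,0],[0.045,0.014,0,0,0,0,0],[0.045,0.018,0,0,0,0,0],[0.045,0.022,0,0,0,0,0],[0.045,0.025,0,0,0,0,0],[0.045,0.026,0,0,0,0,0]]]}}

```text
time: 9.25
tcp_pos: [0.573, -0.072, 0.0762]
orientation: [0.002, -0.056, 0.998, -0.0]
ft_force: [-0.4, 0.2, 9.9]
gripper_width: 0.0451
finger_force: 4.9
```

Emit:
{"fn": "send_rows", "kwargs": {"deltas": [[[0.045,0,0,-0.003,0,0,0],[0.045,0,0,-0.02,0,0,0],[0.045,-0.01,0,-0.05,0,0,0],[0.045,-0.01,0,-0.09,0,0,0],[0.045,-0.01,0,-0.13,0,0,0],[0.045,-0.01,0,-0.16,0,0,0],[0.045,-0.01,0,-0.16,0,0,0],[0.045,-0.01,0,-0.16,0,0,0]]]}}

```text
time: 9.92
tcp_pos: [0.5825, -0.0712, 0.2363]
orientation: [0.001, -0.055, 0.998, -0.0]
ft_force: [-0.6, -0.2, -0.7]
gripper_width: 0.0453
finger_force: 0.0
```

```bash
python3 look.py 23 -22
python3 - <<'E'
from h import *
a=arm.capture('scene');b=arm.capture('top')
c=np.vstack([cv2.resize(a['color'][180:250,270:370],(600,420)),cv2.resize(b['color'][170:200,290:390],(600,180))]); cv2.imwrite('pics/a3.png',cv2.cvtColor(c,cv2.COLOR_RGB2BGR))
E
```

```text
scene core world [ 0.5774 -0.0696] rel [[ 23.3 -23.3]] yawrel 2.8 [ 0. -0. -0.]
top core world [ 0.5822 -0.0669] rel [[ 28.4 -19.6]] yawrel 3.9 [0. 0. 0.]
10.0167 [ 0.58074649 -0.07140136  0.23371744] [-0.84493947 -0.04349777 -0.35626021]
```

View pics/a3.png

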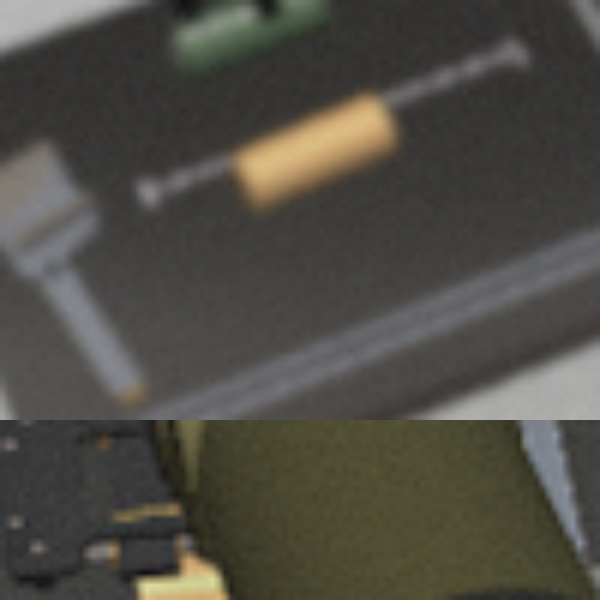

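The scene camera shows the core unobstructed at crop (318,150). It is about 23.5 mm short of the line and about 2.6° askew. I'll roll it with a slight turn of the fingertips.

Emit:
{"fn": "send_rows", "kwargs": {"deltas": [[[0.045,-0.003,0.002,0.035,0,0,0],[0.045,-0.003,0.002,0.075,0,0,0],[0.045,-0.003,0.002,0.115,0,0,0],[0.045,-0.003,0.002,0.14,0,0,0],[0.045,-0.003,0.002,0.15,0,0,0],[0.045,-0.003,0.002,0.155,0,0,0],[0.045,-0.003,0.002,0.158,0,0,0],[0.045,-0.003,0.002,0.1597,0,0,0]]]}}

```text
time: 10.78
tcp_pos: [0.5859, -0.0684, 0.0764]
orientation: [0.001, -0.056, 0.998, 0.0]
ft_force: [-0.7, 0.4, 7.2]
gripper_width: 0.045
finger_force: 3.5
```

Emit:
{"fn": "send_rows", "kwargs": {"deltas": [[[0.045,0.002,0,0,0,0,0.2],[0.045,0.006,0,0,0,0,0.6],[0.045,0.01,0,0,0,0,1.0],[0.045,0.014,0,0,0,0,1.4],[0.045,0.018,0,0,0,0,1.8],[0.045,0.021,0,0,0,0,2.2],[0.045,0.023,0,0,0,0,2.5],[0.045,0.024,0,0,0,0,2.6]]]}}

```text
time: 11.45
tcp_pos: [0.5606, -0.0715, 0.076]
orientation: [0.0, -0.033, 0.999, -0.0]
ft_force: [0.4, 0.6, 5.9]
gripper_width: 0.0451
finger_force: 2.8
```

Emit:
{"fn": "send_rows", "kwargs": {"deltas": [[[0.045,0,0,-0.003,0,0,0],[0.045,0,0,-0.02,0,0,0],[0.045,-0.01,0,-0.05,0,0,0],[0.045,-0.01,0,-0.09,0,0,0],[0.045,-0.01,0,-0.13,0,0,0],[0.045,-0.01,0,-0.16,0,0,0],[0.045,-0.01,0,-0.16,0,0,0],[0.045,-0.01,0,-0.16,0,0,0]]]}}

```text
time: 12.12
tcp_pos: [0.5714, -0.071, 0.2369]
orientation: [0.002, -0.033, 0.999, -0.0]
ft_force: [-0.8, -0.1, -1.0]
gripper_width: 0.0454
finger_force: 0.0
```

```bash
python3 look.py 11 -23
```

```text
scene core world [ 0.5696 -0.0706] rel [[ 15.4 -23.8]] yawrel 2.43 [-0. -0. -0.]
top core world [ 0.5718 -0.0551] rel [[18.9 -7.1]] yawrel 4.52 [-0. -0.  0.]
12.2167 [ 0.56964114 -0.07114611  0.23423861] [-0.00177579  0.57631749  0.39810758]
```

Run:
```python
from h import *
a=arm.capture('scene')
g=[.5696,-.0706,.11]; w,o=coremask(a,g); im=cv2.cvtColor(a['color'],cv2.COLOR_RGB2BGR)
c=cv2.resize(im[180:250,270:370],(800,560),interpolation=cv2.INTER_CUBIC)
h=cv2.convexHull(proj(a,cyl(.5696,-.0706,.1098)).astype(np.float32)).reshape(-1,2)
cv2.polylines(c,[((h-[270,180]+.5)*8).astype(np.int32)],True,(0,0,255),1)
h=proj(a,st2w([.5526,-.04785,.06736],[[0,-.12],[0,.12]]));cv2.polylines(c,[((h-[270,180]+.5)*8).astype(np.int32)],True,(255,0,0),1)
cv2.imwrite('pics/a4.png',c)
```

```text
(no output)
```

View pics/a4.png

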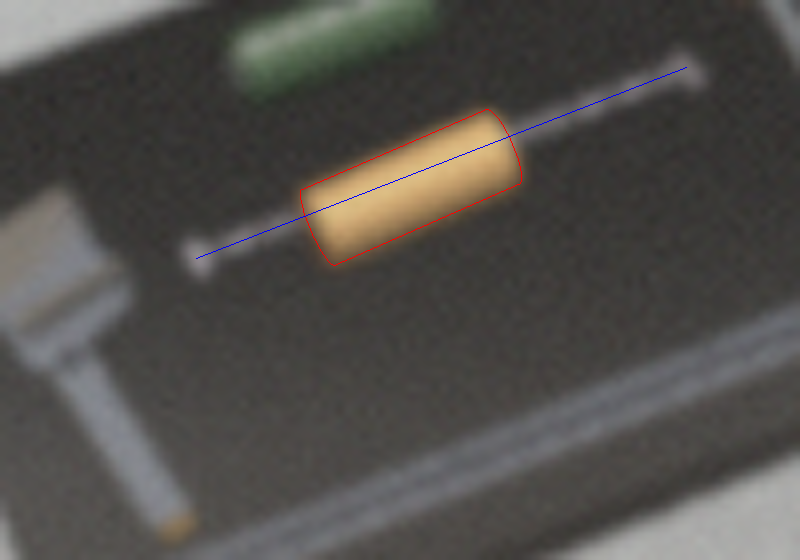

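The overlay shows the fitted outline (red) matches the core at crop (410,187). The core is still about 15–16 mm from the line, and the turn did not take. I'll press a bit more firmly with a wider finger spread and twist in place.

Emit:
{"fn": "send_rows", "kwargs": {"deltas": [[[0.058,0.001,-0.001,0.035,0,0,0],[0.058,0.001,-0.001,0.075,0,0,0],[0.058,0.001,-0.001,0.115,0,0,0],[0.058,0.001,-0.001,0.14,0,0,0],[0.058,0.001,-0.001,0.15,0,0,0],[0.058,0.001,-0.001,0.157,0,0,0],[0.058,0.001,-0.001,0.16,0,0,0],[0.058,0.001,-0.001,0.162,0,0,0]]]}}

```text
time: 12.93
tcp_pos: [0.5733, -0.071, 0.0761]
orientation: [0.004, -0.033, 0.999, 0.0]
ft_force: [-1.4, 1.0, 25.5]
gripper_width: 0.0584
finger_force: 12.9
```

Emit:
{"fn": "send_rows", "kwargs": {"deltas": [[[0.058,0,0,0.0005,0,0,0.3],[0.058,0,0,0.0005,0,0,0.7],[0.058,0,0,0.0005,0,0,1.1],[0.058,0,0,0.0005,0,0,1.5],[0.058,0,0,0.0005,0,0,1.9],[0.058,0,0,0.0005,0,0,2.3],[0.058,0,0,0.0005,0,0,2.5],[0.058,0,0,0.0005,0,0,2.5]]]}}

```text
time: 13.6
tcp_pos: [0.5736, -0.071, 0.0762]
orientation: [0.004, -0.012, 1.0, 0.0]
ft_force: [0.0, 1.4, 12.5]
gripper_width: 0.0586
finger_force: 6.6
```

Emit:
{"fn": "send_rows", "kwargs": {"deltas": [[[0.058,0,0,-0.003,0,0,0],[0.058,0,0,-0.02,0,0,0],[0.058,-0.01,0,-0.05,0,0,0],[0.058,-0.01,0,-0.09,0,0,0],[0.058,-0.01,0,-0.13,0,0,0],[0.058,-0.01,0,-0.16,0,0,0],[0.058,-0.01,0,-0.16,0,0,0],[0.058,-0.01,0,-0.16,0,0,0]]]}}

```text
time: 14.27
tcp_pos: [0.5811, -0.0717, 0.2355]
orientation: [0.003, -0.011, 1.0, -0.0]
ft_force: [-0.5, 0.5, -0.0]
gripper_width: 0.0582
finger_force: 0.0
```

```bash
python3 look.py 15 -23
```

```text
scene core world [ 0.5723 -0.0704] rel [[ 18.2 -23.9]] yawrel 0.09 [0. 0. 0.]
top core world [ 0.5805 -0.0558] rel [[27.5 -8.4]] yawrel -5.64 [-0.  0.  0.]
14.3667 [ 0.57915967 -0.07184911  0.23248568] [-0.36245389 -0.35022474 -1.551104  ]
```

The twist took: the yaw is now about 0.1°, with x about 18.5 mm remaining. I'll roll half of it and then measure.

Emit:
{"fn": "send_rows", "kwargs": {"deltas": [[[0.058,0.0045,0,0.035,0,0,-1],[0.058,0.0045,0,0.075,0,0,-2],[0.058,0.0045,0,0.115,0,0,-2.6],[0.058,0.0045,0,0.138,0,0,-2.6],[0.058,0.0045,0,0.148,0,0,-2.6],[0.058,0.0045,0,0.153,0,0,-2.6],[0.058,0.0045,0,0.156,0,0,-2.6],[0.058,0.0045,0,0.1577,0,0,-2.6]]]}}

```text
time: 15.03
tcp_pos: [0.5768, -0.0714, 0.0763]
orientation: [0.002, -0.034, 0.999, 0.0]
ft_force: [-0.7, 1.0, 8.9]
gripper_width: 0.058
finger_force: 4.6
```

Emit:
{"fn": "send_rows", "kwargs": {"deltas": [[[0.058,0.002,0,0,0,0,0],[0.058,0.005,0,0,0,0,0],[0.058,0.008,0,0,0,0,0],[0.058,0.011,0,0,0,0,0],[0.058,0.014,0,0,0,0,0],[0.058,0.017,0,0,0,0,0],[0.058,0.019,0,0,0,0,0],[0.058,0.02,0,0,0,0,0]]]}}

```text
time: 15.7
tcp_pos: [0.5552, -0.0732, 0.0757]
orientation: [0.0, -0.034, 0.999, -0.0]
ft_force: [0.4, 0.4, 6.0]
gripper_width: 0.0582
finger_force: 2.9
```

Emit:
{"fn": "send_rows", "kwargs": {"deltas": [[[0.058,0,0,-0.003,0,0,0],[0.058,0,0,-0.02,0,0,0],[0.058,-0.01,0,-0.05,0,0,0],[0.058,-0.01,0,-0.09,0,0,0],[0.058,-0.01,0,-0.13,0,0,0],[0.058,-0.01,0,-0.16,0,0,0],[0.058,-0.01,0,-0.16,0,0,0],[0.058,-0.01,0,-0.16,0,0,0]]]}}

```text
time: 16.37
tcp_pos: [0.5661, -0.0726, 0.2366]
orientation: [0.002, -0.034, 0.999, -0.0]
ft_force: [-0.9, -0.3, 0.2]
gripper_width: 0.0584
finger_force: 0.0
```

```bash
python3 look.py 8 -23
```

```text
scene core world [ 0.5649 -0.0709] rel [[ 10.7 -23.8]] yawrel 0.24 [ 0.  0. -0.]
top core world [ 0.5703 -0.0597] rel [[ 17.1 -11.7]] yawrel 3.27 [0. 0. 0.]
16.4667 [ 0.5642948  -0.07274956  0.23404823] [ 0.01445921  0.82730814 -0.65953431]
```

Emit:
{"fn": "send_rows", "kwargs": {"deltas": [[[0.058,-0.0065,0,0.035,0,0,0],[0.058,-0.0065,0,0.075,0,0,0],[0.058,-0.0065,0,0.115,0,0,0],[0.058,-0.0065,0,0.14,0,0,0],[0.058,-0.0065,0,0.15,0,0,0],[0.058,-0.0065,0,0.155,0,0,0],[0.058,-0.0065,0,0.158,0,0,0],[0.058,-0.0065,0,0.16,0,0,0]]]}}

```text
time: 17.13
tcp_pos: [0.5732, -0.0716, 0.0763]
orientation: [0.001, -0.034, 0.999, 0.0]
ft_force: [0.7, 0.1, 12.2]
gripper_width: 0.0582
finger_force: 5.7
```

Emit:
{"fn": "send_rows", "kwargs": {"deltas": [[[0.058,0.002,0,0,0,0,0],[0.058,0.005,0,0,0,0,0],[0.058,0.008,0,0,0,0,0],[0.058,0.011,0,0,0,0,0],[0.058,0.013,0,0,0,0,0],[0.058,0.015,0,0,0,0,0],[0.058,0.016,0,0,0,0,0],[0.058,0.016,0,0,0,0,0]]]}}

```text
time: 17.8
tcp_pos: [0.5564, -0.0732, 0.0763]
orientation: [0.001, -0.034, 0.999, -0.0]
ft_force: [0.1, -0.4, 6.7]
gripper_width: 0.0577
finger_force: 3.3
```

Emit:
{"fn": "send_rows", "kwargs": {"deltas": [[[0.058,0,0,-0.01,0,0,0],[0.058,0,0,-0.04,0,0,0],[0.058,-0.01,-0.01,-0.08,0,0,0],[0.058,-0.02,-0.04,-0.11,0,0,0],[0.058,-0.03,-0.08,-0.12,0,0,0],[0.058,-0.04,-0.12,-0.12,0,0,0],[0.058,-0.04,-0.16,-0.12,0,0,0],[0.058,-0.04,-0.18,-0.12,0,0,0]]]}}

```text
time: 18.47
tcp_pos: [0.6071, -0.2575, 0.196]
orientation: [0.0, -0.031, 1.0, -0.002]
ft_force: [-0.4, -1.1, -0.6]
gripper_width: 0.0584
finger_force: 0.0
```

```bash
python3 look.py 2 -23
python3 - <<'E'
from h import *
b=arm.capture('top')
cv2.imwrite('pics/a5.png',cv2.cvtColor(cv2.resize(b['color'][130:250,240:400],(800,600)),cv2.COLOR_RGB2BGR))
E
```

```text
scene core world [ 0.5596 -0.0713] rel [[  5.4 -23.9]] yawrel 0.22 [-0. -0. -0.]
top core world [ 0.5615 -0.0746] rel [[  7.2 -25.9]] yawrel 0.17 [ 0. -0.  0.]
18.5667 [ 0.60616571 -0.25718468  0.1950793 ] [-0.88725281 -0.14924366  0.44962364]
```

View pics/a5.png

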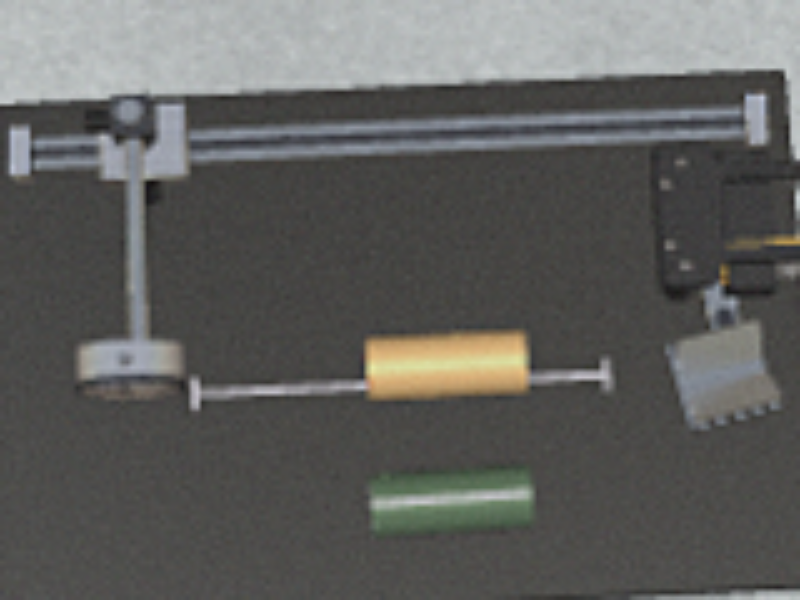

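The top view shows the core lying parallel to the line, its centre at crop (447,365), and about 6 mm short (cameras say 5.4 and 7.2). The other items are undisturbed. I'll hover and settle first, then do the last short stroke.

Emit:
{"fn": "send_rows", "kwargs": {"deltas": [[[0.058,0.002,0.025,0,0,0,0],[0.058,0.008,0.06,0,0,0,0],[0.058,0.015,0.1,0.01,0,0,0],[0.058,0.022,0.14,0.03,0,0,0],[0.058,0.03,0.17,0.06,0,0,0],[0.058,0.03,0.18,0.085,0,0,0],[0.058,0.03,0.18,0.105,0,0,0],[0.058,0.03,0.18,0.115,0,0,0]]]}}

```text
time: 19.28
tcp_pos: [0.5636, -0.0684, 0.0785]
orientation: [-0.002, -0.037, 0.999, 0.001]
ft_force: [0.2, 0.0, 0.2]
gripper_width: 0.0578
finger_force: 0.0
```

Emit:
{"fn": "send_rows", "kwargs": {"deltas": [[[0.058,0,0,0,0,0,0],[0.058,0,0,0,0,0,0],[0.058,0,0,0,0,0,0],[0.058,0,0,0,0,0,0],[0.058,0,0,0.001,0,0,0],[0.058,0,0,0.002,0,0,0],[0.058,0,0,0.003,0,0,0],[0.058,0,0,0.003,0,0,0]]]}}

```text
time: 19.95
tcp_pos: [0.5658, -0.0725, 0.0771]
orientation: [0.0, -0.034, 0.999, 0.0]
ft_force: [0.3, -0.2, -0.4]
gripper_width: 0.0578
finger_force: 0.0
```

```bash
python3 look.py 6 -23
```

```text
scene core world [ 0.5618 -0.0722] rel [[  7.5 -24.9]] yawrel 1.19 [ 0. -0. -0.]
top core world [ 0.5704 -0.0502] rel [[17.8 -2.1]] yawrel -96.58 [-0.  0. -0.]
20.05 [ 0.56580783 -0.07241461  0.07708092] [ 0.8823806  -0.02484982  0.96910538]
```

Emit:
{"fn": "send_rows", "kwargs": {"deltas": [[[0.058,0,0,0.001,0,0,0],[0.058,0,0,0.0022,0,0,0],[0.058,0.002,0,0.0022,0,0,0],[0.058,0.005,0,0.0022,0,0,0],[0.058,0.008,0,0.0022,0,0,0],[0.058,0.011,0,0.0022,0,0,0],[0.058,0.0125,0,0.0022,0,0,0],[0.058,0.0125,0,0.0022,0,0,0]]]}}

```text
time: 20.72
tcp_pos: [0.5547, -0.0732, 0.0763]
orientation: [0.002, -0.034, 0.999, -0.0]
ft_force: [-0.2, -0.9, 10.3]
gripper_width: 0.0582
finger_force: 4.8
```

Emit:
{"fn": "send_rows", "kwargs": {"deltas": [[[0.058,0,0,-0.003,0,0,0],[0.058,0,0,-0.03,0,0,0],[0.058,-0.01,-0.01,-0.08,0,0,0],[0.058,-0.02,-0.04,-0.11,0,0,0],[0.058,-0.03,-0.08,-0.12,0,0,0],[0.058,-0.04,-0.12,-0.12,0,0,0],[0.058,-0.04,-0.16,-0.12,0,0,0],[0.058,-0.04,-0.18,-0.12,0,0,0]]]}}

```text
time: 21.38
tcp_pos: [0.6055, -0.2558, 0.1953]
orientation: [0.0, -0.032, 0.999, -0.002]
ft_force: [-0.4, -0.5, -0.1]
gripper_width: 0.0579
finger_force: 0.0
```

```bash
python3 look.py 0 -24
python3 - <<'E'
from h import *
a=arm.capture('scene');b=arm.capture('top');out=[]
ST={'scene':np.array([.5526,-.04785,.06736]),'top':np.array([.5525,-.04925,.06773])}
for n,p,(x0,y0) in(('scene',a,(275,185)),('top',b,(275,180))):
    im=cv2.resize(cv2.cvtColor(p['color'][y0:y0+36,x0:x0+96],cv2.COLOR_RGB2BGR),None,fx=8,fy=8,interpolation=cv2.INTER_CUBIC); s=ST[n]
    c=st2w(s,[[0,-.0245]])[0]; h=cv2.convexHull(proj(p,cyl(c[0],c[1],s[2])).astype(np.float32)).reshape(-1,2)
    cv2.polylines(im,[((h-[x0,y0]+.5)*8).astype(np.int32)],True,(0,0,255),1); out.append(im)
cv2.imwrite('pics/a6.png',np.vstack(out))
E
```

```text
scene core world [ 0.5541 -0.0716] rel [[ -0.1 -23.8]] yawrel -0.22 [ 0. -0. -0.]
top core world [ 0.5559 -0.075 ] rel [[  1.6 -25.9]] yawrel 0.03 [-0. -0.  0.]
21.4833 [ 0.60389924 -0.25846133  0.19407362] [-0.82281112 -0.02118195  0.47308747]
```

View pics/a6.png

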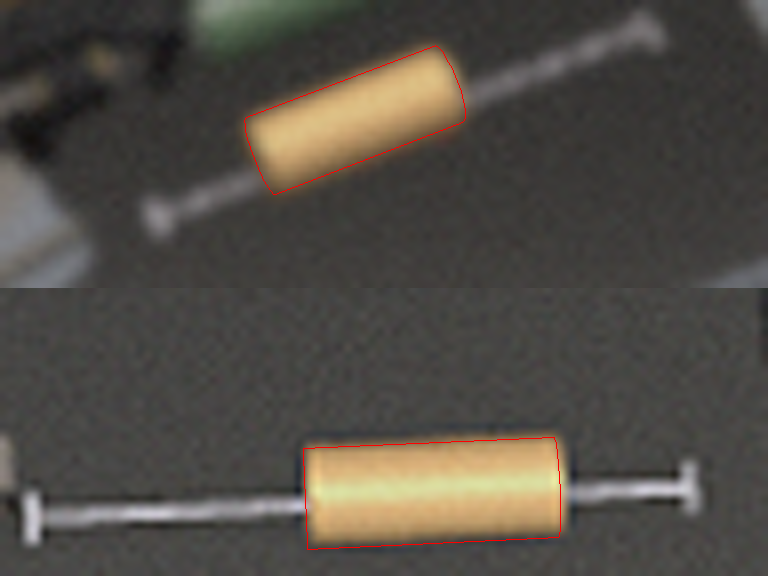

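Run:
```python
from h import *
from scipy.ndimage import map_coordinates
ST={'scene':np.array([.5526,-.04785,.06736]),'top':np.array([.5525,-.04925,.06773])}
for n in('scene','top'):
    P=[arm.capture(n) for _ in range(4)]; p=P[0]; s=ST[n]
    g=sum(q['color'].astype(float)[...,0] for q in P)/4
    for lab,ys in(('mid',np.linspace(-.06,.011,60)),('-y',np.linspace(-.062,-.045,20)),('+y',np.linspace(-.004,.012,20))):
        u=np.linspace(-.04,.04,321); U,V=np.meshgrid(u,ys); q=proj(p,st2w(s,np.c_[U.ravel(),V.ravel()],.058))
        I=map_coordinates(g,[q[:,1],q[:,0]],order=3).reshape(U.shape).mean(0); G=np.gradient(I)
        e=[]
        for sg,k in((1,u<0),(-1,u>0)):
            w=np.clip(sg*G*k,0,None); w[w<.35*w.max()]=0; e.append((w*u).sum()/w.sum())
        # predicted edges for core at x=0: silhouette of the circle, seen in plane z=.058
        T=p['camera_from_world']; c=-T[:3,:3].T@T[:3,3]; d=w2st(s,c)[0]; D,H=d[0],c[2]-.058
        L=np.hypot(D,H); al=np.arctan2(D,H); hb=np.arcsin(.018/L)
        pr=sorted([D-H*np.tan(al+hb),D-H*np.tan(al-hb)])
        print(n,lab,'edges',np.round(np.array(e)*1e3,2),'pred',np.round(np.array(pr)*1e3,2),'x est',round((sum(e)-sum(pr))*500,2))
    # line visible parts, same way
    for ys in(np.linspace(-.112,-.08,40),np.linspace(.03,.11,80)):
        u=np.linspace(-.012,.012,97); U,V=np.meshgrid(u,ys); q=proj(p,st2w(s,np.c_[U.ravel(),V.ravel()]))
        I=map_coordinates(g,[q[:,1],q[:,0]],order=3).reshape(U.shape).mean(0); w=np.clip(I-np.median(I)-.2*(I.max()-np.median(I)),0,None); print('  line x',round((w*u).sum()/w.sum()*1e3,2))
```

```text
scene mid edges [-19.76  15.5 ] pred [-20.72  20.44] x est -1.99
scene -y edges [-19.52  15.59] pred [-20.72  20.44] x est -1.82
scene +y edges [-19.85  15.56] pred [-20.72  20.44] x est -2.0
  line x -0.18
  line x -0.05
top mid edges [-15.39  18.6 ] pred [-18.12  18.2 ] x est 1.57
top -y edges [-15.47  18.86] pred [-18.12  18.2 ] x est 1.66
top +y edges [-15.67  18.61] pred [-18.12  18.2 ] x est 1.43
  line x 0.04
  line x -0.06
```

The core lies on the line: combining both cameras gives x about 0.7 mm, yaw about 0°. Now I'll measure the gauge arm.

```bash
cat > bar.py <<'E'
from h import *
from scipy.ndimage import map_coordinates
import sys
ST={'scene':np.array([.5526,-.04785,.06736]),'top':np.array([.5525,-.04925,.06773])}
lo,hi=float(sys.argv[1]),float(sys.argv[2])
for n in('scene','top'):
    p=arm.capture(n); s=ST[n]; g=p['color'].astype(float).mean(2)
    for x in((.035,.06),(.085,.11)):
        u=np.linspace(lo,hi,int((hi-lo)*4000)); U,V=np.meshgrid(u,np.linspace(*x,15)); q=proj(p,st2w(s,np.c_[V.ravel(),U.ravel()],.118))
        I=map_coordinates(g,[q[:,1],q[:,0]],order=1).reshape(U.shape).mean(0); w=np.clip(I-np.median(I)-.3*(I.max()-np.median(I)),0,None); w[abs(u-u[w.argmax()])>.012]=0
        print(n,x,'bar y',round((w*u).sum()/w.sum()*1e3,1),'peak',I.max().round(),np.median(I).round())
for x,y in((.07,-.21),(.07,.225)): print(st2w([.55255,-.0485,.0675],[[x,y]]))
E
python3 bar.py .1 .2; python3 plan.py .6365 -.253 .195 3.9
```

```text
scene (0.035, 0.06) bar y 143.7 peak 119.0 52.0
scene (0.085, 0.11) bar y 143.9 peak 121.0 54.0
top (0.035, 0.06) bar y 143.4 peak 146.0 70.0
top (0.085, 0.11) bar y 142.9 peak 147.0 69.0
[[ 0.63655483 -0.25330036  0.04      ]]
[[0.60721462 0.18070903 0.04      ]]
t 22.0833 tcp [ 0.6055 -0.2497  0.195 ] F [0.4 0.1 0. ] w 0.05785801734351944
shift mm [-30.7  -5.4  -0. ] rot [0.   0.   0.02]
```

Emit:
{"fn": "send_rows", "kwargs": {"deltas": [[[0,-0.012,0.02,0,0,0,0],[0,-0.025,0.05,0,0,0,0],[0,-0.031,0.088,0,0,0,0],[0,-0.031,0.128,0,0,0,0],[0,-0.031,0.168,0,0,0,0],[0,-0.031,0.208,0,0,0,0],[0,-0.031,0.248,0,0,0,0],[0,-0.031,0.284,0,0,0,0]]]}}

```text
time: 22.75
tcp_pos: [0.6167, 0.0383, 0.1952]
orientation: [0.0, -0.034, 0.999, 0.0]
ft_force: [0.4, -0.3, -0.1]
gripper_width: 0.0069
finger_force: 0.0
```

Emit:
{"fn": "send_rows", "kwargs": {"deltas": [[[0,0,0.036,0,0,0,0],[0,0,0.07,0,0,0,0],[0,0,0.098,0,0,0,0],[0,0,0.112,0,0,0,0],[0,0,0.114,0.01,0,0,0],[0,0,0.114,0.04,0,0,0],[0,0,0.114,0.07,0,0,0],[0,0,0.114,0.095,0,0,0]]]}}

```text
time: 23.42
tcp_pos: [0.6094, 0.1453, 0.0976]
orientation: [-0.001, -0.032, 0.999, -0.002]
ft_force: [-0.3, -0.7, -0.4]
gripper_width: 0.0004
finger_force: 0.0
```

Run:
```python
from h import *
s=arm.read_state(); print(s['time'],s['tcp_pos'],s['gripper_width'],s['ft_force'],w2st([.55255,-.0485,.0675],s['tcp_pos'])*1e3)
```

```text
23.4167 [0.60941072 0.14530381 0.09756072] 0.000441175567442437 [-0.25478473 -0.72933439 -0.44552965] [[ 69.80305857 189.52728422]]
```

Emit:
{"fn": "send_rows", "kwargs": {"deltas": [[[0,0,-0.005,0,0,0,0],[0,0,-0.01,0,0,0,0],[0,0,-0.015,0,0,0,0],[0,0,-0.02,0,0,0,0],[0,0,-0.024,0,0,0,0],[0,0,-0.03,0,0,0,0],[0,0,-0.036,0,0,0,0],[0,0,-0.042,0,0,0,0]]]}}

```text
time: 24.08
tcp_pos: [0.613, 0.1077, 0.1008]
orientation: [0.001, -0.034, 0.999, 0.001]
ft_force: [-0.4, 2.7, 1.0]
gripper_width: 0.0002
finger_force: 1.1
```

Emit:
{"fn": "send_rows", "kwargs": {"deltas": [[[0,0,-0.007,0,0,0,0],[0,0,-0.014,0,0,0,0],[0,0,-0.021,0,0,0,0],[0,0,-0.028,0,0,0,0],[0,0,-0.035,0,0,0,0],[0,0,-0.042,0,0,0,0],[0,0,-0.049,0,0,0,0],[0,0,-0.055,0,0,0,0]]]}}

```text
time: 24.75
tcp_pos: [0.6161, 0.0513, 0.0998]
orientation: [0.0, -0.034, 0.999, -0.0]
ft_force: [1.3, 1.3, 0.9]
gripper_width: 0.0001
finger_force: 1.0
```

```bash
python3 - <<'E'
from h import *
s=arm.read_state(); print(s['time'],s['tcp_pos'],s['ft_force'],w2st([.55255,-.0485,.0675],s['tcp_pos'])*1e3)
a=arm.capture('scene');b=arm.capture('top')
cv2.imwrite('pics/a7.png',cv2.cvtColor(np.vstack([cv2.resize(p['color'][140:250,250:400],None,fx=2.7,fy=2.7,interpolation=cv2.INTER_CUBIC) for p in(a,b)]),cv2.COLOR_RGB2BGR))
E
python3 bar.py .03 .11
```

```text
24.75 [0.61612286 0.05126152 0.09984087] [1.33239334 1.25752395 0.88823791] [[70.15687714 95.24642381]]
scene (0.035, 0.06) bar y 71.8 peak 75.0 47.0
scene (0.085, 0.11) bar y 73.3 peak 119.0 55.0
top (0.035, 0.06) bar y 80.9 peak 62.0 58.0
top (0.085, 0.11) bar y 66.4 peak 56.0 55.0
[[ 0.63655483 -0.25330036  0.04      ]]
[[0.60721462 0.18070903 0.04      ]]
```

View pics/a7.png

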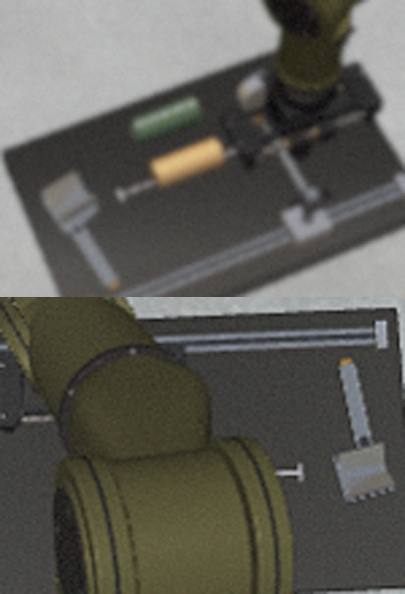

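The gauge follows the finger (carriage at (305,220) in the upper crop), with forces under 3 N. I'll keep pushing.

Emit:
{"fn": "send_rows", "kwargs": {"deltas": [[[0,0,-0.007,0,0,0,0],[0,0,-0.014,0,0,0,0],[0,0,-0.021,0,0,0,0],[0,0,-0.028,0,0,0,0],[0,0,-0.035,0,0,0,0],[0,0,-0.042,0,0,0,0],[0,0,-0.049,0,0,0,0],[0,0,-0.055,0,0,0,0]]]}}

```text
time: 25.62
tcp_pos: [0.6196, -0.0038, 0.0998]
orientation: [-0.0, -0.033, 0.999, -0.0]
ft_force: [-2.0, 1.3, -0.3]
gripper_width: 0.0005
finger_force: 0.9
```

Emit:
{"fn": "send_rows", "kwargs": {"deltas": [[[0,0,-0.007,0,0,0,0],[0,0,-0.014,0,0,0,0],[0,0,-0.02,0,0,0,0],[0,0,-0.025,0,0,0,0],[0,0,-0.029,0,0,0,0],[0,0,-0.032,0,0,0,0],[0,0,-0.034,0,0,0,0],[0,0,-0.034,0,0,0,0]]]}}

```text
time: 26.28
tcp_pos: [0.6223, -0.0373, 0.0999]
orientation: [0.0, -0.034, 0.999, -0.0]
ft_force: [0.2, 0.3, -0.1]
gripper_width: 0.0005
finger_force: 0.0
```

```bash
python3 - <<'E'
from h import *
s=arm.read_state(); print(s['time'],s['tcp_pos'],s['ft_force'],w2st([.55255,-.0485,.0675],s['tcp_pos'])*1e3)
E
python3 bar.py -.06 .02|head -4
```

```text
26.2833 [ 0.62232147 -0.037286    0.09994918] [ 0.20219207  0.29771    -0.1139311 ] [[70.36895227  6.48246835]]
scene (0.035, 0.06) bar y -26.4 peak 80.0 52.0
scene (0.085, 0.11) bar y -13.9 peak 118.0 59.0
top (0.035, 0.06) bar y -51.8 peak 62.0 48.0
top (0.085, 0.11) bar y -11.0 peak 59.0 53.0
```

Emit:
{"fn": "send_rows", "kwargs": {"deltas": [[[0,0,-0.002,0,0,0,0],[0,0,-0.004,0,0,0,0],[0,0,-0.006,0,0,0,0],[0,0,-0.0075,0,0,0,0],[0,0,-0.0085,0,0,0,0],[0,0,-0.0095,0,0,0,0],[0,0,-0.01,0,0,0,0],[0,0,-0.01,0,0,0,0]]]}}

```text
time: 27.05
tcp_pos: [0.6228, -0.0467, 0.0999]
orientation: [0.0, -0.034, 0.999, -0.0]
ft_force: [0.7, 1.0, 0.3]
gripper_width: 0.0003
finger_force: 0.5
```

Emit:
{"fn": "send_rows", "kwargs": {"deltas": [[[0,0,0.005,0,0,0,0],[0,0,0.02,0,0,0,0],[0,0,0.04,-0.02,0,0,0],[0,0,0.07,-0.06,0,0,0],[0,0,0.105,-0.1,0,0,0],[0,0,0.145,-0.12,0,0,0],[0,0,0.185,-0.12,0,0,0],[0,0,0.22,-0.12,0,0,0]]]}}

```text
time: 27.72
tcp_pos: [0.6093, 0.1631, 0.2217]
orientation: [0.002, -0.033, 0.999, -0.0]
ft_force: [0.2, 0.4, -0.1]
gripper_width: 0.0006
finger_force: 0.0
```

```bash
python3 bar.py -.06 .02|head -4; python3 look.py 0 -24
python3 - <<'E'
from h import *
a=arm.capture('scene');b=arm.capture('top')
cv2.imwrite('pics/a8.png',cv2.cvtColor(np.vstack([cv2.resize(p['color'][y:y+75,x:x+150],(600,300),interpolation=cv2.INTER_CUBIC) for p,x,y in((a,250,175),(b,250,150))]),cv2.COLOR_RGB2BGR))
E
```

```text
scene (0.035, 0.06) bar y -22.6 peak 131.0 113.0
scene (0.085, 0.11) bar y -23.0 peak 121.0 62.0
top (0.035, 0.06) bar y -23.1 peak 139.0 65.0
top (0.085, 0.11) bar y -23.1 peak 139.0 65.0
scene core world [ 0.554  -0.0726] rel [[ -0.2 -24.8]] yawrel -0.04 [0. 0. 0.]
top core world [ 0.5512 -0.0747] rel [[ -3.  -25.3]] yawrel -0.49 [0. 0. 0.]
27.9167 [0.60763396 0.16373358 0.21900195] [ 0.71176879 -2.32120715 -1.22680273]
```

View pics/a8.png

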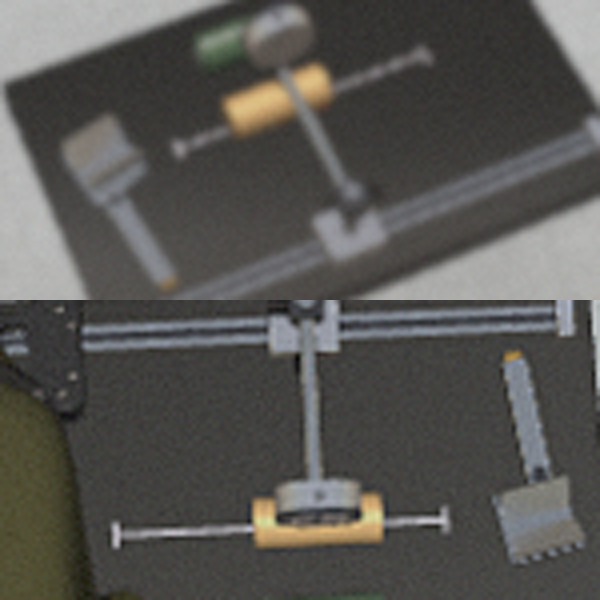

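The tip is near the core's middle; the dial is at (318,500) in the lower crop. The bar reads −23.1 mm against a core centre of about −25.3, so I'll give it one more 2.3 mm nudge.

Emit:
{"fn": "send_rows", "kwargs": {"deltas": [[[0,0,-0.03,0,0,0,0],[0,0,-0.07,0,0,0,0],[0,0,-0.11,0.01,0,0,0],[0,0,-0.145,0.03,0,0,0],[0,0,-0.175,0.06,0,0,0],[0,0,-0.195,0.095,0,0,0],[0,0,-0.2,0.12,0,0,0],[0,0,-0.205,0.12,0,0,0]]]}}

```text
time: 28.68
tcp_pos: [0.6178, -0.0471, 0.0936]
orientation: [-0.006, -0.031, 1.0, -0.001]
ft_force: [-0.8, 1.6, -0.2]
gripper_width: 0.0004
finger_force: 0.8
```

Emit:
{"fn": "send_rows", "kwargs": {"deltas": [[[0,0,0,0,0,0,0],[0,0,-0.004,0,0,0,0],[0,0,-0.008,0,0,0,0],[0,0,-0.012,0,0,0,0],[0,0,-0.0145,0,0,0,0],[0,0,-0.016,0,0,0,0],[0,0,-0.0173,0,0,0,0],[0,0,-0.0173,0,0,0,0]]]}}

```text
time: 29.35
tcp_pos: [0.624, -0.0597, 0.0996]
orientation: [0.001, -0.034, 0.999, -0.0]
ft_force: [0.6, 1.5, 0.3]
gripper_width: 0.0007
finger_force: 0.4
```

Emit:
{"fn": "send_rows", "kwargs": {"deltas": [[[0,0,0.005,0,0,0,0],[0,0,0.02,0,0,0,0],[0,0,0.04,-0.02,0,0,0],[0,0,0.07,-0.06,0,0,0],[0,0,0.105,-0.1,0,0,0],[0,0,0.145,-0.12,0,0,0],[0,0,0.185,-0.12,0,0,0],[0,0,0.22,-0.12,0,0,0]]]}}

```text
time: 30.02
tcp_pos: [0.6102, 0.1503, 0.2209]
orientation: [0.002, -0.033, 0.999, -0.0]
ft_force: [0.9, 0.5, -0.6]
gripper_width: 0.0002
finger_force: 0.0
```

```bash
python3 bar.py -.06 .02|head -4; python3 look.py 0 -24
```

```text
scene (0.035, 0.06) bar y -34.5 peak 130.0 112.0
scene (0.085, 0.11) bar y -36.1 peak 122.0 60.0
top (0.035, 0.06) bar y -36.5 peak 139.0 65.0
top (0.085, 0.11) bar y -36.5 peak 139.0 64.0
scene core world [ 0.5539 -0.0716] rel [[ -0.3 -23.8]] yawrel -0.12 [-0. -0. -0.]
top core world [ 0.5505 -0.0658] rel [[ -3.1 -16.3]] yawrel -10.51 [-0.  0.  0.]
30.2167 [0.60856493 0.1509808  0.21825371] [ 1.02417156 -1.69301408  0.20856783]
```

The retreat's last row hadn't fully completed, so the nudge overshot and the bar is now at −36.3. I'll push back gently from the other side, settling first.

Emit:
{"fn": "send_rows", "kwargs": {"deltas": [[[0,0,-0.02,0,0,0,0],[0,0,-0.055,0,0,0,0],[0,0,-0.09,0,0,0,0],[0,0,-0.125,0,0,0,0],[0,0,-0.16,0,0,0,0],[0,0,-0.195,0,0,0,0],[0,0,-0.22,0,0,0,0],[0,0,-0.23,0,0,0,0]]]}}

```text
time: 30.88
tcp_pos: [0.6237, -0.0892, 0.2172]
orientation: [-0.001, -0.029, 1.0, -0.003]
ft_force: [0.7, -0.7, -0.7]
gripper_width: 0.0006
finger_force: 0.0
```

Emit:
{"fn": "send_rows", "kwargs": {"deltas": [[[0,0,-0.02,0,0,0,0],[0,0,-0.04,0,0,0,0],[0,0,-0.05,0,0,0,0],[0,0,-0.05,0.03,0,0,0],[0,0,-0.05,0.065,0,0,0],[0,0,-0.05,0.1,0,0,0],[0,0,-0.05,0.115,0,0,0],[0,0,-0.05,0.118,0,0,0]]]}}

```text
time: 31.55
tcp_pos: [0.6253, -0.1292, 0.0964]
orientation: [-0.004, -0.034, 0.999, 0.001]
ft_force: [0.3, -0.3, 0.2]
gripper_width: 0.0009
finger_force: 0.0
```

Emit:
{"fn": "send_rows", "kwargs": {"deltas": [[[0,0,0,0,0,0,0],[0,0,0,0,0,0,0],[0,0,0,0,0,0,0],[0,0,0,0,0,0,0],[0,0,0,0,0,0,0],[0,0,0,0,0,0,0],[0,0,0,0,0,0,0],[0,0,0,0,0,0,0]]]}}

```text
time: 32.22
tcp_pos: [0.6285, -0.1302, 0.1007]
orientation: [0.0, -0.034, 0.999, -0.0]
ft_force: [-0.0, 0.8, -0.0]
gripper_width: 0.0006
finger_force: 0.0
```

```bash
python3 - <<'E'
from h import *
s=arm.read_state(); print(s['time'],s['tcp_pos'],s['ft_force'],w2st([.55255,-.0485,.0675],s['tcp_pos'])*1e3)
E
python3 bar.py -.06 .02|head -2
```

```text
32.2167 [ 0.62848725 -0.13019168  0.10067406] [-6.07555769e-05  8.10235705e-01 -4.99299052e-02] [[ 70.25431489 -86.62751888]]
scene (0.035, 0.06) bar y -29.5 peak 83.0 61.0
scene (0.085, 0.11) bar y -36.1 peak 120.0 57.0
```

Emit:
{"fn": "send_rows", "kwargs": {"deltas": [[[0,0,0.005,0,0,0,0],[0,0,0.012,0,0,0,0],[0,0,0.018,0,0,0,0],[0,0,0.023,0,0,0,0],[0,0,0.027,0,0,0,0],[0,0,0.03,0,0,0,0],[0,0,0.033,0,0,0,0],[0,0,0.035,0,0,0,0]]]}}

```text
time: 32.98
tcp_pos: [0.6261, -0.0956, 0.1004]
orientation: [0.0, -0.034, 0.999, -0.0]
ft_force: [-0.2, -1.9, 0.7]
gripper_width: 0.0003
finger_force: 0.8
```

Emit:
{"fn": "send_rows", "kwargs": {"deltas": [[[0,0,0.002,0,0,0,0],[0,0,0.003,0,0,0,0],[0,0,0.004,0,0,0,0],[0,0,0.0045,0,0,0,0],[0,0,0.005,0,0,0,0],[0,0,0.005,0,0,0,0],[0,0,0.005,0,0,0,0],[0,0,0.005,0,0,0,0]]]}}

```text
time: 33.65
tcp_pos: [0.6258, -0.0902, 0.1004]
orientation: [0.0, -0.034, 0.999, 0.0]
ft_force: [-0.3, -1.1, 0.3]
gripper_width: 0.0003
finger_force: 0.6
```

```bash
python3 - <<'E'
from h import *
s=arm.read_state(); print(s['time'],s['tcp_pos'],s['ft_force'],w2st([.55255,-.0485,.0675],s['tcp_pos'])*1e3)
E
python3 bar.py -.06 .02|head -4
```

```text
33.65 [ 0.62575948 -0.09020413  0.10044633] [-0.30883752 -1.0609969   0.32795776] [[ 70.22987403 -46.54704456]]
scene (0.035, 0.06) bar y 9.5 peak 61.0 43.0
scene (0.085, 0.11) bar y -26.2 peak 119.0 56.0
top (0.035, 0.06) bar y -25.3 peak 85.0 71.0
top (0.085, 0.11) bar y -5.2 peak 78.0 51.0
```

Emit:
{"fn": "send_rows", "kwargs": {"deltas": [[[0,0,0.0003,0,0,0,0],[0,0,0.0006,0,0,0,0],[0,0,0.0008,0,0,0,0],[0,0,0.0008,0,0,0,0],[0,0,0.0008,0,0,0,0],[0,0,0.0008,0,0,0,0],[0,0,-0.003,0,0,0,0],[0,0,-0.01,0,0,0,0]]]}}

```text
time: 34.42
tcp_pos: [0.6261, -0.0987, 0.1003]
orientation: [-0.0, -0.035, 0.999, 0.001]
ft_force: [0.5, 0.5, 0.0]
gripper_width: 0.0002
finger_force: 0.0
```

Emit:
{"fn": "send_rows", "kwargs": {"deltas": [[[0,0,-0.01,0,0,0,0],[0,0,-0.02,-0.02,0,0,0],[0,0,-0.03,-0.05,0,0,0],[0,0,-0.05,-0.08,0,0,0],[0,0,-0.08,-0.11,0,0,0],[0,0,-0.11,-0.12,0,0,0],[0,0,-0.14,-0.12,0,0,0],[0,0,-0.16,-0.12,0,0,0]]]}}

```text
time: 35.08
tcp_pos: [0.6367, -0.2656, 0.2217]
orientation: [0.001, -0.031, 1.0, -0.002]
ft_force: [-0.2, 0.8, -1.4]
gripper_width: 0.0003
finger_force: 0.0
```

Emit:
{"fn": "send_rows", "kwargs": {"deltas": [[[0,0,-0.01,0,0,0,0],[0,0,-0.01,0,0,0,0],[0,0,-0.01,0,0,0,0],[0,0,-0.01,0,0,0,0],[0,0,-0.01,0,0,0,0],[0,0,-0.01,0,0,0,0],[0,0,-0.01,0,0,0,0],[0,0,-0.01,0,0,0,0]]]}}

```text
time: 35.75
tcp_pos: [0.638, -0.269, 0.2205]
orientation: [-0.0, -0.034, 0.999, 0.0]
ft_force: [0.1, 0.5, -0.2]
gripper_width: 0.0001
finger_force: 0.0
```

```bash
python3 bar.py -.06 .02|head -4; python3 look.py 0 -24
python3 - <<'E'
from h import *
ST={'scene':np.array([.5526,-.04785,.06736]),'top':np.array([.5525,-.04925,.06773])}
a=arm.capture('scene');b=arm.capture('top');out=[]
for n,p,x,y in(('scene',a,270,175),('top',b,270,160)):
    im=cv2.resize(cv2.cvtColor(p['color'][y:y+50,x:x+110],cv2.COLOR_RGB2BGR),None,fx=6,fy=6,interpolation=cv2.INTER_CUBIC); s=ST[n]
    c=st2w(s,[[0.0007,-.0252]])[0]
    h=cv2.convexHull(proj(p,cyl(c[0],c[1],s[2])).astype(np.float32)).reshape(-1,2)
    cv2.polylines(im,[((h-[x,y]+.5)*6).astype(np.int32)],True,(0,0,255),1); out.append(im)
cv2.imwrite('pics/a9.png',np.vstack(out))
for t,rel in(('green_core',None),):
    for n,p in(('scene',a),('top',b)):
        r=arm.trace(t,p); print(t,n,[w2st(ST[n],toplane(p,[moments(x['region'])[0]],.058)[0])*1e3 for x in r[:1]])
print(arm.read_state()['tcp_pos'])
E
```

```text
scene (0.035, 0.06) bar y -24.0 peak 131.0 113.0
scene (0.085, 0.11) bar y -25.6 peak 121.0 62.0
top (0.035, 0.06) bar y -25.8 peak 146.0 70.0
top (0.085, 0.11) bar y -25.7 peak 147.0 69.0
scene core world [ 0.554  -0.0726] rel [[ -0.3 -24.8]] yawrel 0.08 [ 0.  0. -0.]
top core world [ 0.5511 -0.0733] rel [[ -3.  -23.9]] yawrel -1.7 [-0. -0. -0.]
35.95 [ 0.63787659 -0.26968102  0.22043541] [ 0.16145428 -0.35446162  0.01176931]
green_core scene [array([[-68.44309543, -48.63922428]])]
green_core top [array([[-71.42519244, -23.23516055]])]
[ 0.63779172 -0.26988127  0.22042184]
```

View pics/a9.png

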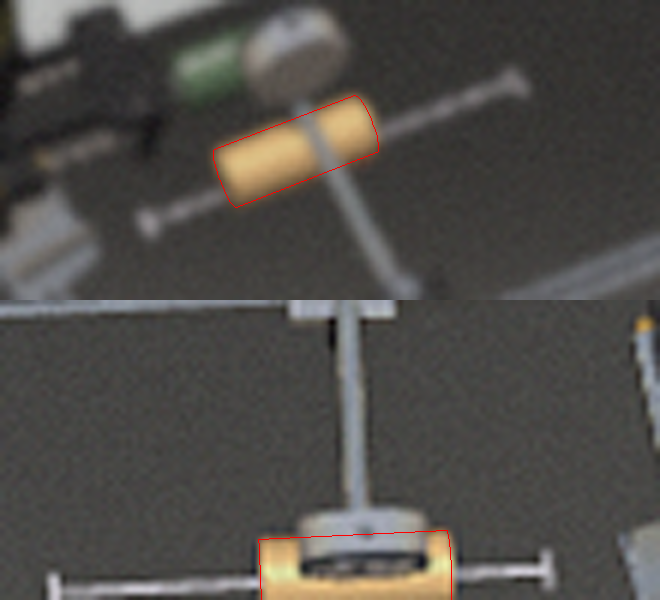

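The core outline sits on the line in both views. The bar is at −25.7 mm and the core centre at about −25.2 mm, and the green core hasn't moved. The robot is clear, so I'm handing in.

```bash
python3 -c "
from rig import arm
print(arm.close_job())"
```

```text
the job is handed in; nothing more can be done
None
```

The sandstone core lies along the white line, about 0.7 mm off it with a yaw of about 0°, and the gauge tip stands within about 1 mm of the core's middle. I handed the job in at about 36 s; the last gauge nudge overshot by about 11 mm and was pushed back from the other side. On two strokes the fingertips slipped on the core, and I squared it up with a firm fingertip twist in place (up to about 25 N).

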